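# Clamp a spice jar in the cam clamp of a one-handed prep board

### The job

The cap of the glass spice jar is stuck and has to be unscrewed one-handed: set the jar down gently and upright on the wooden preparation board, in the open clamp between the V-shaped jaw and the sprung pad. Then turn the wing knob clockwise over the point of greatest resistance until the cam's roller drops into its notch, so that the clamp stays shut by itself with the jar gripped in the V, and let go. The notch is felt, not seen: stop there, since turned on beyond it the cam lets the jaw open again; leave everything else where it stands.

Things in the scene. Friction and masses are not known exactly. Their poses are not given: they have to be found in the camera images.
- spice_jar: Glass spice jar with dark label and black screw cap, upright: a plain cylinder 41 mm in diameter, 105 mm high (cap: the top 20 mm), about 0.11 kg. Origin at the centre of its underside, z up. Starts on the worktop right of the board, in one of three places it swaps with the salt shaker and the sugar pourer.
- prep_board: Fixed light-wood board, 18 mm thick, with a clamp. Origin on the worktop under the clamp's middle, z up. Along y: knob (axis y -58 mm), sliding jaw with sprung pad, jar's place (y +40), fixed V jaw. Board spans x -95..95, y -110..180 mm; corner guard and steel spikes (26 mm high) at its +y end. Jaws' and pad's tops 53 mm above the worktop; pad 46 mm, V 84 mm wide across x.
- v_seat (a point): Point on the board's upper face (18 mm above the worktop) under the axis of a jar lying in the V; axes as the board's. With the jaw open there are 4 mm of play in y between pad and seated jar: set the jar down about 2 mm on the -y side of this point, within 6 mm across; the pad then pushes it home along +y.
- knob_grip (a point): On the knob's vertical axis at the height to grip, 72 mm above the worktop. Its x axis lies along the wing; grip across its y axis. Wing 52 mm long, 14 mm thick, from 48 to 82 mm above the worktop, on a round skirt of 77 mm diameter that hides the cam. Turning it takes about 0.03 N m while idle and up to about 0.35 N m against the loaded cam.
- knob (a joint): Knob angle (rad), clockwise from above; starts at 0 to 0.08. It sits on a splined shaft, fitted anyhow: the notch lies anywhere from 0.7 to 1.5. First idle, then torque climbs for 0.4 rad (let go there, it springs back); past the crest torque reverses and the cam pulls itself 0.13 rad on into the notch, which holds. 0.12 rad beyond is a lower crest: over that the jaw springs open.
- jaw (a joint): Travel of the sliding jaw (m) towards the V, pushed by the cam through a roller: about 0 when open, the pad meets a seated jar at 4 mm, about 10 mm at the cam's crest, falls to about 8 mm with the roller in the notch; turned on beyond the notch it rises to 9 mm and then goes back to 0.
- jaw_pad: Sprung pressure pad before the sliding jaw, 46 x 8 x 34 mm, rubber faced, on two spring pins. Origin on the board's upper face under the clamp's middle while the jaw is open; y points to the jar, its face at y = +15.6 mm. Presses the jar with about 6 N when the roller is in the notch and 8 N at the crest.
- salt_shaker: Glass salt shaker with domed cap, 44 mm in diameter, 90 mm high; origin at the centre of its underside. Bystander.
- sugar_pourer: White glass sugar pourer with a thin spout tube, 52 mm in diameter, 167 mm high; origin at the centre of its underside. Bystander.
- pepper_mill: Wooden pepper mill, 58 mm in diameter, 170 mm high; origin at the centre of its underside. Bystander at the back.
- honey_jar: Honey jar, 71 mm in diameter, 110 mm high; origin at the centre of its underside. Bystander at the back.
- timer: Round wind-up kitchen timer, 63 mm in diameter, 48 mm high; origin at the centre of its underside. Bystander at the back left.
- teaspoon: Steel teaspoon, 130 mm long, lying flat; origin under its middle. Bystander at the front right.

How it is judged (in metres and radians):
On the way, in this order (a step that is already met when the one before it is completed fails the run):
1. the jar stands upright on the board between V and pad, let go, the clamp still open (x of spice_jar in the frame of v_seat between -0.012 and 0.012 m and y of spice_jar in the frame of v_seat between -0.009 and 0.004 m and z of spice_jar in the frame of v_seat between -0.003 and 0.004 m and angle between spice_jar's own z axis and vertical below 0.08 rad and value of joint jaw below 0.003 m and contact force between the fingers and spice_jar below 0.2 N), for 0.2 s.
2. the pad bears on the jar (contact force between jaw_pad and spice_jar above 3.5 N), for 0.1 s.
At the end, for the whole second after the job is handed in: The jar stands upright on the board (tilt under 0.06 rad, within 4 mm of the V seat), at rest; the knob has been let go and the clamp stays shut by itself with the roller in the notch (jaw travel between 6.8 and 8.6 mm) and the pad pressing the jar with more than 4 N (horizontal distance between spice_jar and v_seat below 0.004 m and z of spice_jar in the frame of v_seat between -0.003 and 0.004 m and angle between spice_jar's own z axis and vertical below 0.06 rad and value of joint jaw between 0.0068 and 0.0086 m and contact force between jaw_pad and spice_jar above 4 N and linear speed of spice_jar below 0.01 m/s); the robot touches nothing.
It fails at once if the jar is pressed on the board or in the clamp with more than 40 N (contact force between spice_jar and prep_board above 40 N).
It fails at once if the jar is tipped by more than 0.7 rad (angle between spice_jar's own z axis and vertical above 0.7 rad).
It fails at once if a bystander is moved by more than 30 mm or knocked over (distance of any of salt_shaker, sugar_pourer, pepper_mill, honey_jar, timer, teaspoon from where it was at the start of the episode above 0.03 m or angle between any of salt_shaker, sugar_pourer, pepper_mill, honey_jar, timer, teaspoon's own z axis and vertical above 0.4 rad).
It also fails if it takes over 67 s, if anything falls off the work surface, if the arm or the gripper's body presses on something with over 40 N, if the wrist force passes 120 N, or if a joint passes its speed limit or range.

### The arm

A 6-joint arm with a two-finger parallel gripper is mounted at the origin on a cart in front of the work surface, level with it; the furniture and walls round the work are solid. World frame = base frame: x ahead of the robot, y to its left, z up, the work surface at z = 0. Lengths are in mm, angles in rad, forces in N, time in s.
With the tool pointing down it reaches from about 300 to 775 mm from the base axis. Payload 14.6 kg.
Tool frame: the origin (TCP) lies midway between the tips of the shut fingers; the grasp point (between the pads) lies 19 mm behind it; z points along the fingers, y is the line along which they close (so a half turn about z gives the same grasp; the last joint's range is limited). The gripper opens to 85 mm and grips with 20 to 120 N. Pads are 22 mm wide; open, the fingers measure 114 mm over their backs; the gripper's body (76 mm by 85 mm) begins 54 mm behind the grasp point. The pads swing forward as they close: fully open they stand 13 mm farther back than shut.
Start: joints at [1.15, 0.3, 1.521, -0, 1.321, -0.067], TCP at [190.553, 515.926, 231.281] pointing down, gripper open.
Joint ranges: [-3.03, 3.03], [-0.79, 2.21], [0.23, 2.52], [-1.04, 4.18], [0, 3.07], [-2.55, 2.55]. Speed limits (rad/s): [2.22, 2.22, 2.57, 3.14, 3.14, 3.14].

### API

Orientations are given as [roll, pitch, yaw] about the fixed x, y, z axes, in that order (R = Rz(yaw) Ry(pitch) Rx(roll)).
In Python, from station import sense, get_image, calibration, hand_in gives the robot as it stands.
- The arm moves only by the tool carry_out, never from a script. Its argument "moves" is a list of rows, each a list of 7 numbers: the shift along the tool's x, y, z scaled (see below), then the turn, a rotation vector about the tool's x, y, z scaled (see below), then the gripper command: -1 is fully open, 1 is shut, values between are in proportion. In form: [[dx, dy, dz, ax, ay, az, claw], ...]. A call has 1 to 5 rows; each row shifts and turns the commanded pose from where the row before left it, along the tool's axes as they then stand; what a row does not reach is not made up. The controller multiplies each number of a shift by 80 cm and each number of a turn by 90 degrees. A row lasts 1/10 s, in which the tool goes at most 50 mm and 8.59 degrees, less where a joint would pass 70% of its speed; a pose out of reach is approached as far as the arm can. A call with a number of a shift or a turn outside -1 to 1 is refused whole. A call with a gripper value outside its range is refused whole. The fingers move at their own pace and stop on an object; "newtons" is the grip in N (left out, the last holds). Time passes only in rows, so rows that do not move let the fingers close. It gives the time, the measured TCP pose, the force, the opening and the grip force at its end, in the units of the state.
- sense(): the state, without advancing time (a new reading comes with each control period).
- get_image(name): name is "scene" or "top"; returns the picture (400x640x3 uint8, red, green, blue); there is no depth.
- calibration(name): a dict with "fovy" (degrees; the focal length in pixels is half the picture's height over the tangent of half this angle, whatever the lens; pixels are square), "cx", "cy" (the principal point, pixels), "k1" (the pictures are not rectified: a ray, as slopes to the right and down, at radius r is drawn at 1 + k1 r^2 times it, then the intrinsics apply), "pose" (4x4, takes a point from camera to world coordinates). Camera axes: x right, y up, looking along -z (the intrinsics and any distortion apply to the point x, -y, -z); pixel columns grow to the right and rows downward; lengths in mm; the calibration is good to about 2 mm. A picture is of the moment at which its call begins. calibration takes no time and is no camera call.
- hand_in(): hands the job in; it is judged then, once.
The state is a dict: "time_s": time; "q": joint angles; "qd": joint speeds; "joint_efforts": joint torques, N m; "ee_pos": TCP position; "orientation": TCP orientation; "force": force on the tool from outside, world axes, zero at the start; "torque": the same for the moment, N m; "finger_gap": finger opening in mm; "grip_force": force on a finger pad.
Only numpy, scipy, OpenCV 4.12 (cv2) and the standard library are available. Lean on these libraries where they do the work, as an engineer would, in place of code of your own. Each camera call takes 0.05 s, during which the arm holds its last target. There are 200 camera calls.

## Working session

There is one attempt and no reset: what is moved stays moved. The work goes in short steps, Python scripts to look and compute and a tool call to move; the robot and the scene stay as the last step left them, time stands still between calls to the robot, and variables do not carry over. Pictures are saved under pics/ and viewed, at most 10 in all, crops included, and the job is handed in when it is done.

Besides the shell and the picture viewer there is one more tool, called after "Emit:" as a command line: name --pt "numbers of a row" for each row, then --argument value for the rest. carry_out: Moves the arm, as the interface text tells. Shifts and turns lie within -1 to 1; 1 stands for 80 cm of shift or 90 degrees of turn. Its arguments: {"type":"object","properties":{"moves":{"type":"array"},"newtons":{"type":"number"}},"required":["moves"]}

```bash
mkdir -p pics; ls; cat > h.py <<'E'
import numpy as np, cv2
from station import sense,get_image,calibration,hand_in
def ray(name,u,v):
    c=calibration(name); f=200/np.tan(np.radians(c["fovy"])/2)
    d=np.array([(u-c["cx"])/f,(v-c["cy"])/f]); s=d.copy()
    for _ in range(30): s=d/(1+c["k1"]*(s@s))
    P=np.array(c["pose"]); r=P[:3,:3]@np.array([s[0],-s[1],-1]); return P[:3,3],r
def onz(name,u,v,z):
    o,r=ray(name,u,v); return o+r*(z-o[2])/r[2]
def proj(name,p):
    c=calibration(name); f=200/np.tan(np.radians(c["fovy"])/2)
    P=np.array(c["pose"]); q=P[:3,:3].T@(np.array(p)-P[:3,3]); s=np.array([q[0],-q[1]])/-q[2]
    s=s*(1+c["k1"]*(s@s)); return s*f+[c["cx"],c["cy"]]
def save(name,fn,crop=None,k=1):
    im=get_image(name)[:,:,::-1]
    if crop: x0,y0,x1,y1=crop; im=im[y0:y1,x0:x1]
    cv2.imwrite("pics/"+fn,cv2.resize(im,None,fx=k,fy=k,interpolation=cv2.INTER_CUBIC)); return im
E
python3 - <<'E'
from h import *
for n in("scene","top"): save(n,n+"0.png"); print(calibration(n))
print(sense())
E
```

```text
pics
{'fovy': 54.48090277622861, 'cx': 318.7343974107791, 'cy': 205.56526104023106, 'k1': -0.037693387241500606, 'pose': array([[ 9.03195170e-01,  2.71476535e-01, -3.32474022e-01,
         2.45672303e+02],
       [-4.28892784e-01,  6.01500352e-01, -6.73979456e-01,
        -5.15435301e+02],
       [ 1.70136338e-02,  7.51330698e-01,  6.59706540e-01,
         7.06525858e+02],
       [ 0.00000000e+00,  0.00000000e+00,  0.00000000e+00,
         1.00000000e+00]])}
{'fovy': 42.889837565044935, 'cx': 319.57951721718183, 'cy': 204.15470815721224, 'k1': -0.07811787991418452, 'pose': array([[ 1.00888204e-02,  9.89891314e-01, -1.41468729e-01,
         3.99912560e+02],
       [-9.99857275e-01,  1.19037511e-02,  1.19887938e-02,
         1.48555171e+02],
       [ 1.35516114e-02,  1.41327585e-01,  9.89870127e-01,
         1.37046553e+03],
       [ 0.00000000e+00,  0.00000000e+00,  0.00000000e+00,
         1.00000000e+00]])}
{'time_s': 0.1, 'q': array([ 1.15039120e+00,  3.00447680e-01,  1.52153986e+00, -2.33137856e-05,
        1.32068611e+00, -6.65986990e-02]), 'qd': array([ 0.00046023, -0.00171196, -0.00349002,  0.00131207,  0.00127639,
       -0.00129075]), 'joint_efforts': array([ 1.29096195e-03, -5.44375598e+01, -3.62367833e+01, -1.17861046e-04,
        3.02069187e-03, -1.03959248e-04]), 'ee_pos': array([190.47869282, 515.73470415, 230.75159415]), 'orientation': array([-3.14051255e+00, -4.94077206e-05,  2.78779198e+00]), 'force': array([ 0.89009539,  0.42247341, -0.82568134]), 'torque': array([-0.03897581, -0.02263461,  0.01962903]), 'grip_force': 0.0, 'finger_gap': 85.38260876030184}
```

View pics/scene0.png

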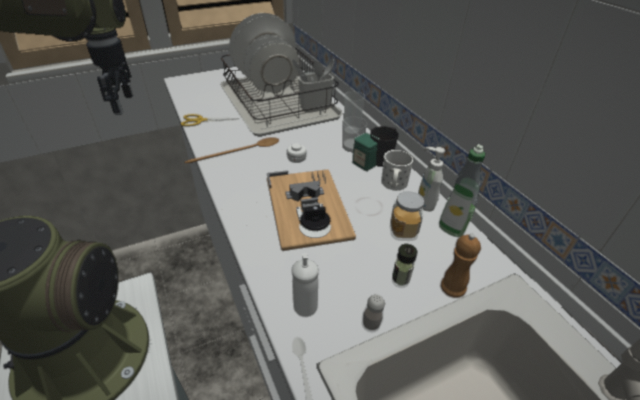

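View pics/top0.png

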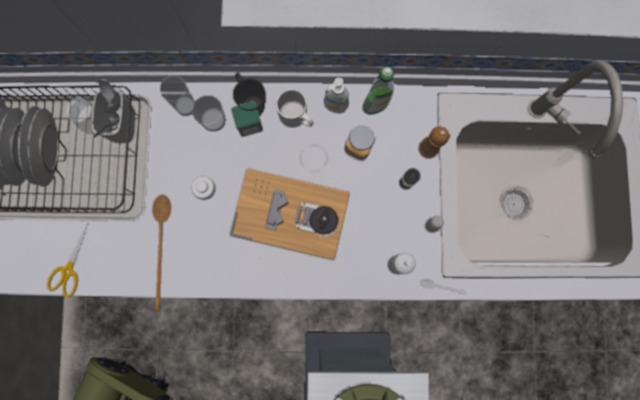

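The scene view shows the spice jar at about (405,263) with its black cap, and the board at (310,208). In the top view the jar is at (411,177), the knob at (323,219), the V at (277,210) and the spikes at (261,186). I'll zoom in on the clamp and the jar.

```bash
python3 - <<'E'
from h import *
a=save("top","a.png",(225,160,435,270),3.8)
b=save("scene","b.png",(255,160,425,290),4.5)
E
```

```text
(no output)
```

View pics/a.png

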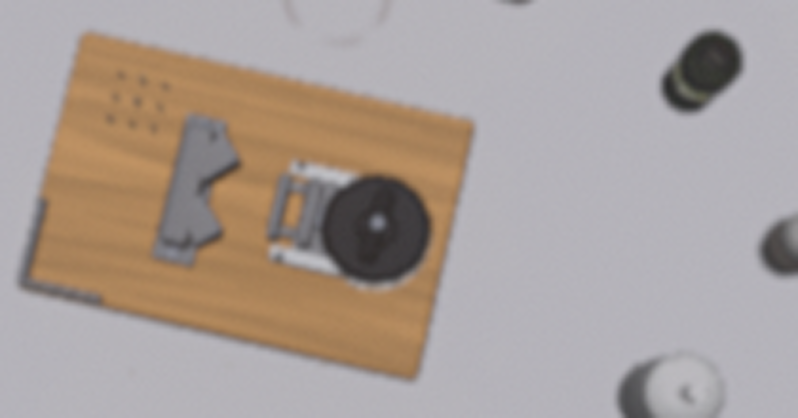

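View pics/b.png

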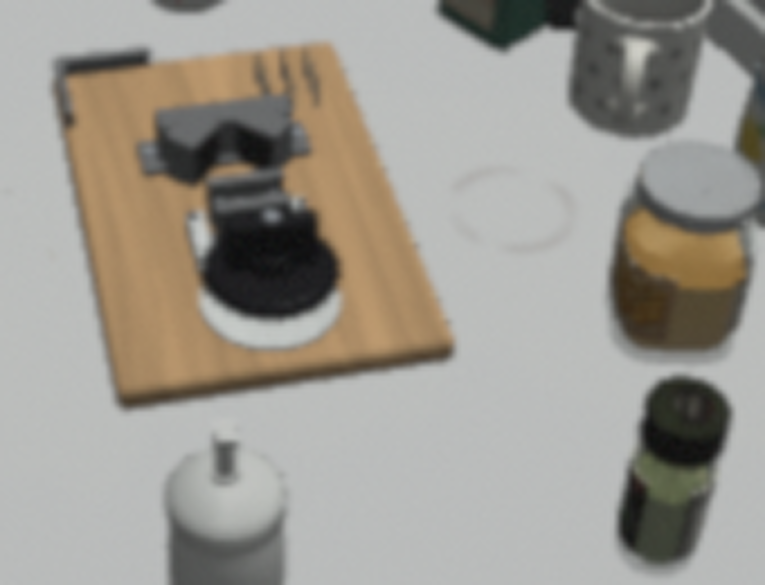

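The top crop shows the board corners at (82,33), (473,122), (415,380) and (22,285), the round knob skirt at (376,229) and the jar cap at (711,62). The wing lies roughly along the board's x. I'll fit these from masks in both views.

```bash
python3 - <<'E'
from h import *
ims={n:get_image(n) for n in("top","scene")}
for n,roi in(("top",(225,165,360,265)),("scene",(262,165,360,252))):
    im=ims[n]; hsv=cv2.cvtColor(im,cv2.COLOR_RGB2HSV); m=((hsv[...,1]>70)&(hsv[...,0]<25)&(hsv[...,2]>70)).astype(np.uint8)
    z=np.zeros_like(m); x0,y0,x1,y1=roi; z[y0:y1,x0:x1]=m[y0:y1,x0:x1]
    z=cv2.morphologyEx(z,cv2.MORPH_CLOSE,np.ones((3,3)))
    c=max(cv2.findContours(z,0,1)[0],key=cv2.contourArea); h=cv2.convexHull(c)
    w=np.array([onz(n,u,v,18)[:2] for u,v in h[:,0,:].astype(float)],np.float32)
    (ce,sz,an)=r=cv2.minAreaRect(w); print(n,"board",ce,sz,an); print(cv2.boxPoints(r).round(1).tolist())
    # dark blobs
    g=im.max(2); thr=70
    d=(g<thr).astype(np.uint8)
    k,l,s,cc=cv2.connectedComponentsWithStats(d)
    for i in range(1,k):
        u,v=cc[i]
        if s[i,4]>60 and ((n=="top" and 230<u<450 and 150<v<280) or (n=="scene" and 260<u<430 and 160<v<300)): print(n,"dark",s[i],cc[i].round(1),onz(n,u,v,48).round(1),onz(n,u,v,105).round(1))
E
```

```text
top board (567.899169921875, 212.16578674316406) (285.6287841796875, 186.01480102539062) 77.43785095214844
[[446.1000061035156, 93.0], [627.5999755859375, 52.5], [689.7000122070312, 331.29998779296875], [508.20001220703125, 371.79998779296875]]
top dark [404 169  15  15 169] [411.2 176.3] [ 666.7 -110.2   48. ] [655.2 -99.  105. ]
top dark [310 207  28  27 549] [323.4 220. ] [547.2 122.2  48. ] [540.8 123.3 105. ]
scene board (566.8497314453125, 204.7570037841797) (295.22021484375, 185.07508850097656) 77.26465606689453
[[444.0, 81.19999694824219], [624.5999755859375, 40.400001525878906], [689.7000122070312, 328.29998779296875], [509.1000061035156, 369.1000061035156]]
scene dark [290 187  30  14 222] [304.4 193. ] [564.5 218.7  48. ] [536.9 155.2 105. ]
scene dark [300 205  30  25 557] [314.3 217.9] [547.7 119.9  48. ] [521.5  64.9 105. ]
scene dark [392 217  12  19 143] [397.  227.2] [717.   7.  48.] [676.2 -38.2 105. ]
scene dark [398 245  19  19 295] [406.6 254. ] [687.8 -75.   48. ] [ 649.6 -113.1  105. ]
scene dark [393 265  18  19 198] [400.2 275.9] [ 638.9 -121.1   48. ] [ 604.9 -155.2  105. ]
```

```bash
python3 - <<'E'
from h import *
print(onz("top",411.2,176.3,96),onz("scene",406.6,254,97))
print(onz("top",412.1,176.3,105),onz("scene",407.7,251.1,105))
# V notch in crop a: tips of V arms and notch (z=53)
f=lambda x,y:(225+x/3.8-.4,160+y/3.8-.4)
uy=np.array([.2175,.976]);ux=np.array([.976,-.2175]);o=np.array([560.3,178.])
for p in((188,120),(220,120),(240,163),(203,190),(220,235),(190,245),(376,229),(378,222),(392,183),(372,262),(278,180),(268,240)):
    for z in (53,):
        w=onz("top",*f(*p),z)[:2]; print(p,w.round(1),((w-o)@ux).round(1),((w-o)@uy).round(1))
E
```

```text
[ 656.96444269 -100.89994186   96.        ] [ 654.86877884 -107.69796329   97.        ]
[ 655.18236417 -101.44577088  105.        ] [ 656.28911366 -107.32422834  105.        ]
(188, 120) [621.1 252.3] 43.2 85.7
(220, 120) [621.4 230.2] 48.3 64.2
(240, 163) [591.6 215.8] 22.3 43.7
(203, 190) [572.5 240.9] -1.7 64.0
(220, 235) [541.6 228.6] -29.2 45.3
(190, 245) [534.5 248.9] -40.6 63.6
(376, 229) [547.  121.9] -0.7 -57.7
(378, 222) [551.9 120.5] 4.3 -57.9
(392, 183) [579.  111.1] 32.7 -61.2
(372, 262) [524.3 124.4] -23.5 -60.2
(278, 180) [580.1 189.5] 16.8 15.5
(268, 240) [538.6 195.7] -25.0 12.5
```

```bash
python3 - <<'E'
from h import *
print("mill top",onz("top",440,134,160),onz("scene",468,243,165),"base",onz("scene",455,285,8))
print("salt",onz("top",436.5,222,70),onz("scene",375,302,85))
print("honey",onz("top",361,138,105),onz("scene",409,200,110))
print("sugar",onz("top",405,263,130),onz("scene",305,280,130))
print(proj("top",(655.5,-104.5,105)),proj("scene",(655.5,-104.5,105)))
E
```

```text
mill top [ 751.73131268 -162.14181352  160.        ] [ 734.47000575 -179.84888325  165.        ] base [ 760.23372375 -170.78187474    8.        ]
salt [ 542.78567275 -170.07994236   70.        ] [ 537.24734443 -175.4333871    85.        ]
honey [753.51198731  28.67154996 105.        ] [751.28348221  23.55636198 110.        ]
sugar [434.98778722 -75.89567969 130.        ] [ 423.69246779 -104.25806924  130.        ]
[413.28912175 176.194414  ] [406.60526165 250.30058181]
```

Emit:
carry_out --pt "0 0 0 0 0 0.0915 -1" --pt "0 0 0 0 0 0.0915 -1" --pt "0 0 0 0 0 0.0915 -1" --pt "0 0 0 0 0 0.0915 -1" --pt "0 0 0 0 0 0.0915 -1"

```text
time_s: 0.8
ee_pos: [190.5, 515.9, 231.2]
orientation: [-3.141, 0.0, 2.063]
force: [1.6, 0.7, -0.3]
finger_gap: 85.6
grip_force: 0.0
```

Emit:
carry_out --pt "0 0 0 0 0 0.0915 -1" --pt "0 0 0 0 0 0.0915 -1" --pt "0 0 0 0 0 0.0915 -1" --pt "0 0 0 0 0 0.0915 -1" --pt "0 0 0 0 0 0.0915 -1"

```text
time_s: 1.3
ee_pos: [190.5, 515.9, 231.2]
orientation: [-3.142, 0.0, 1.345]
force: [0.5, -0.1, 0.1]
finger_gap: 85.4
grip_force: 0.0
```

Emit:
carry_out --pt "-0.039 0.046 0 0 0 0 -1" --pt "-0.039 0.046 0 0 0 0 -1" --pt "-0.039 0.046 0 0 0 0 -1" --pt "-0.039 0.046 0 0 0 0 -1" --pt "-0.039 0.046 0 0 0 0 -1"

```text
time_s: 1.8
ee_pos: [336.8, 321.8, 231.4]
orientation: [3.141, -0.0, 1.351]
force: [1.2, 1.1, 0.3]
finger_gap: 85.6
grip_force: 0.0
```

Emit:
carry_out --pt "-0.039 0.046 0 0 0 0 -1" --pt "-0.039 0.046 0 0 0 0 -1" --pt "-0.039 0.046 0 0 0 0 -1" --pt "-0.039 0.046 0 0 0 0 -1" --pt "-0.039 0.046 0 0 0 0 -1"

```text
time_s: 2.3
ee_pos: [482.4, 129.2, 231.5]
orientation: [3.141, -0.0, 1.35]
force: [-0.3, 0.7, -0.1]
finger_gap: 85.5
grip_force: 0.0
```

Emit:
carry_out --pt "-0.039 0.046 0 0 0 0 -1" --pt "-0.039 0.046 0 0 0 0 -1" --pt "-0.039 0.046 0 0 0 0 -1" --pt "-0.039 0.046 0 0 0 0 -1" --pt "0 0 0 0 0 0 -1"

```text
time_s: 2.8
ee_pos: [599.6, -27.2, 230.1]
orientation: [-3.141, 0.001, 1.346]
force: [-0.4, 0.1, -0.2]
finger_gap: 85.4
grip_force: 0.0
```

Emit:
carry_out --pt "-0.0395 0.0446 0 0 0 0 -1" --pt "-0.0395 0.0446 0 0 0 0 -1" --pt "0 0 0.06 0 0 0 -1" --pt "0 0 0.06 0 0 0 -1" --pt "0 0 0 0 0 0 -1"

```text
time_s: 3.3
ee_pos: [650.7, -99.5, 128.3]
orientation: [-3.13, 0.0, 1.35]
force: [-0.5, 0.9, -0.1]
finger_gap: 85.3
grip_force: 0.0
```

```bash
python3 - <<'E'
from h import *
save("scene","c.png",(350,170,480,300),4.5)
print(sense()["ee_pos"],proj("scene",sense()["ee_pos"]))
E
```

```text
[652.4379669  -99.60007759 133.10443996] [406.28152721 239.8824619 ]
```

View pics/c.png

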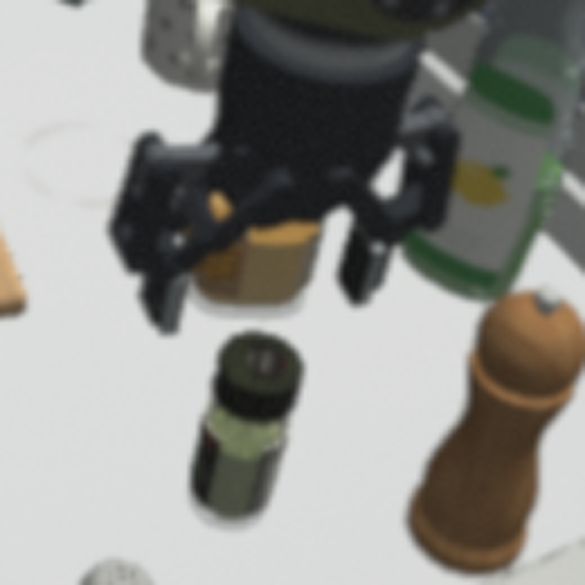

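The open fingers straddle the jar cleanly: the fingertips are at crop (165,325) and (360,300), and the cap is at (260,365). I'll make the small correction, go down and grip.

Emit:
carry_out --pt "-0.005 0.006 0.03 0 0 0 -1" --pt "0 0 0.03 0 0 0 -1" --pt "0 0 0.028 0 0 0 -1" --pt "0 0 0 0 0 0 -1" --pt "0 0 0 0 0 0 -1"

```text
time_s: 3.85
ee_pos: [658.7, -105.0, 68.0]
orientation: [3.138, -0.0, 1.351]
force: [0.4, -0.1, 0.5]
finger_gap: 85.6
grip_force: 0.0
```

Emit:
carry_out --pt "0 0 0 0 0 0 1" --pt "0 0 0 0 0 0 1" --pt "0 0 0 0 0 0 1" --pt "0 0 0 0 0 0 1" --pt "0 0 0 0 0 0 1" --newtons 25

```text
time_s: 4.35
ee_pos: [657.8, -105.2, 66.0]
orientation: [3.14, -0.0, 1.351]
force: [-2.5, 0.1, 5.9]
finger_gap: 39.9
grip_force: 24.8
```

Emit:
carry_out --pt "0 0 0 0 0 0 1" --pt "0 0 0 0 0 0 1" --pt "0 0 0 0 0 0 1" --pt "0 0 0 0 0 0 1" --pt "0 0 0 0 0 0 1"

```text
time_s: 4.85
ee_pos: [657.8, -105.2, 66.0]
orientation: [3.14, -0.0, 1.35]
force: [-2.1, 0.0, 6.3]
finger_gap: 40.1
grip_force: 24.8
```

Emit:
carry_out --pt "0 0 -0.02 0 0 0 1" --pt "0 0 -0.03 0 0 0 1" --pt "0 0 -0.04 0 0 0 1" --pt "0 0 -0.04 0 0 0 1" --pt "0 0 0 0 0 0 1"

```text
time_s: 5.35
ee_pos: [659.1, -105.5, 175.3]
orientation: [3.133, -0.0, 1.351]
force: [-0.1, 0.2, -1.4]
finger_gap: 40.1
grip_force: 25.8
```

Emit:
carry_out --pt "0.02 -0.0105 0 0 0 0 1" --pt "0.035 -0.019 0 0 0 0 1" --pt "0.04 -0.0215 0 0 0 0 1" --pt "0.045 -0.024 0 0 0 0 1" --pt "0.045 -0.024 0 0 0 0 1"

```text
time_s: 5.85
ee_pos: [611.1, 58.7, 168.2]
orientation: [-3.14, 0.0, 1.351]
force: [1.9, -0.1, -1.3]
finger_gap: 40.0
grip_force: 25.8
```

Emit:
carry_out --pt "0.045 -0.024 0 0 0 0 1" --pt "0.045 -0.024 0 0 0 0 1" --pt "0.04 -0.0215 0 0 0 0 1" --pt "0.03 -0.016 0 0 0 0 1" --pt "0.0215 -0.0115 0 0 0 0 1"

```text
time_s: 6.35
ee_pos: [566.8, 217.7, 168.2]
orientation: [-3.14, 0.001, 1.352]
force: [-0.1, -0.2, -0.9]
finger_gap: 39.9
grip_force: 25.8
```

Emit:
carry_out --pt "0 0 0 0 0 0 1" --pt "0 0 0 0 0 0 1" --pt "0 0 0 0 0 0 1"

```text
time_s: 6.65
ee_pos: [568.5, 214.6, 168.6]
orientation: [-3.141, 0.0, 1.35]
force: [0.6, -0.0, -1.9]
finger_gap: 40.2
grip_force: 25.8
```

Emit:
carry_out --pt "0 0 0.025 0 0 0 1" --pt "0 0 0.025 0 0 0 1" --pt "0 0 0 0 0 0 1" --pt "0 0 0 0 0 0 1"

```text
time_s: 7.05
ee_pos: [568.8, 214.7, 129.3]
orientation: [-3.141, 0.0, 1.35]
force: [0.2, -0.2, -0.3]
finger_gap: 39.8
grip_force: 25.7
```

```bash
python3 - <<'E'
from h import *
s=sense();print(s["ee_pos"],s["force"])
A=save("scene","d.png",(260,130,370,250),5)
cv2.imwrite("pics/d.png",np.hstack([cv2.imread("pics/d.png"),np.zeros((600,1,3),np.uint8)]))
B=get_image("top")[160:270,225:365,::-1]; cv2.imwrite("pics/e.png",cv2.resize(B,None,fx=5,fy=5,interpolation=cv2.INTER_CUBIC))
E
```

```text
[568.77520977 214.69397896 129.2506918 ] [ 0.15128215 -0.15605902 -0.32899415]
```

View pics/d.png

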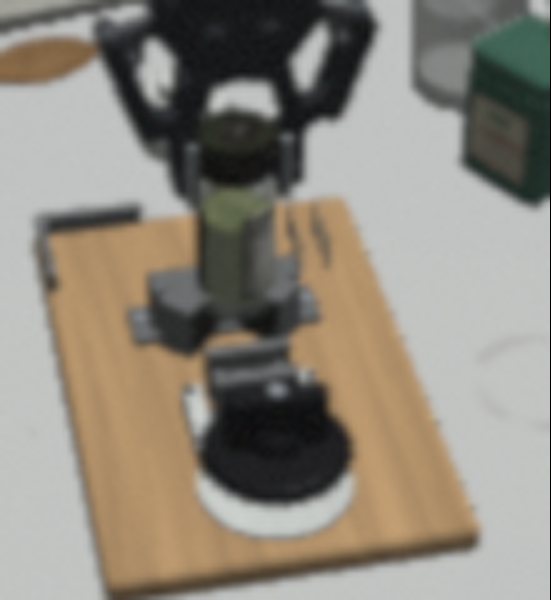

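```bash
python3 - <<'E'
from h import *
f=lambda x,y:(260+x/5-.4,130+y/5-.4)
uy=np.array([.2175,.976]);ux=np.array([.976,-.2175]);o=np.array([560.3,178.])
F=lambda w:(((w[:2]-o)@ux).round(1),((w[:2]-o)@uy).round(1))
for n,p,z in(("padfarL",(207,350),53),("padfarR",(288,341),53),("padnearL",(212,365),53),("jarbotfront",(233,315),63.3),("Vtip L",(205,312),53),("VtipR",(247,300),53),("Vtop backL",(150,272),53),("backR",(297,260),53),("boardNR",(477,535),18),("boardNL",(108,590),18),("boardFR",(345,198),18),("knob skirt",(278,452),48),("wing screw",(277,390),82)):
    print(n,F(onz("scene",*f(*p),z)))
print("jar now",F(np.array([568.8,214.7])))
for p in [(568.8,214.7,63.3),(568.8,214.7,168)]:
  q=proj("scene",p); print((q-[260,130]+.4)*5)
E
```

```text
padfarL (np.float64(-19.8), np.float64(10.3))
padfarR (np.float64(22.9), np.float64(8.8))
padnearL (np.float64(-19.6), np.float64(-1.9))
jarbotfront (np.float64(-3.4), np.float64(23.2))
Vtip L (np.float64(-15.0), np.float64(41.0))
VtipR (np.float64(8.9), np.float64(46.4))
Vtop backL (np.float64(-37.8), np.float64(80.7))
backR (np.float64(42.8), np.float64(75.0))
boardNR (np.float64(91.3), np.float64(-114.7))
boardNL (np.float64(-92.2), np.float64(-113.3))
boardFR (np.float64(95.4), np.float64(172.5))
knob skirt (np.float64(0.8), np.float64(-67.2))
wing screw (np.float64(1.6), np.float64(-59.5))
jar now (np.float64(0.3), np.float64(37.7))
[234.50347605 297.07657366]
[233.73611083 131.21155463]
```

View pics/e.png

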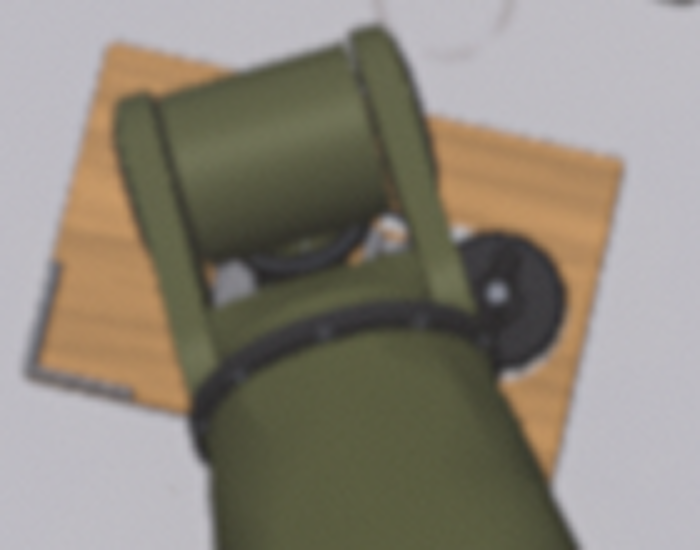

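The jar hangs over the clamp at crop (233,308), between the V at (205,312) to (247,300) and the pad at (247,346). The top view is mostly hidden by the arm. I'll shift about 2 mm to -y and lower in small steps, watching the force.

Emit:
carry_out --pt "-0.0024 0 0 0 0 0 1" --pt "0 0 0.008 0 0 0 1" --pt "0 0 0.008 0 0 0 1" --pt "0 0 0 0 0 0 1"

```text
time_s: 7.55
ee_pos: [567.6, 213.2, 114.8]
orientation: [-3.14, 0.001, 1.35]
force: [-0.6, 0.6, -2.2]
finger_gap: 40.2
grip_force: 25.7
```

Emit:
carry_out --pt "0 0 0.004 0 0 0 1" --pt "0 0 0.004 0 0 0 1" --pt "0 0 0 0 0 0 1"

```text
time_s: 7.85
ee_pos: [567.9, 213.4, 109.2]
orientation: [-3.141, 0.0, 1.351]
force: [-0.1, 0.1, -1.7]
finger_gap: 39.9
grip_force: 25.7
```

Emit:
carry_out --pt "0 0 0.006 0 0 0 1" --pt "0 0 0.006 0 0 0 1" --pt "0 0 0.006 0 0 0 1" --pt "0 0 0 0 0 0 1" --pt "0 0 0 0 0 0 1"

```text
time_s: 8.35
ee_pos: [568.1, 213.4, 95.2]
orientation: [-3.141, 0.0, 1.351]
force: [-0.9, 0.2, -0.9]
finger_gap: 40.3
grip_force: 25.7
```

Emit:
carry_out --pt "0.0012 0 0 0 0 0 1" --pt "0 0 0 0 0 0 1" --pt "0 0 0 0 0 0 1"

```text
time_s: 8.65
ee_pos: [568.5, 214.3, 95.5]
orientation: [3.141, -0.0, 1.35]
force: [0.2, -0.6, -0.4]
finger_gap: 40.4
grip_force: 25.7
```

Emit:
carry_out --pt "0.0012 0 0 0 0 0 1" --pt "0 0 0 0 0 0 1" --pt "0 0 0 0 0 0 1"

```text
time_s: 8.95
ee_pos: [568.7, 215.1, 95.5]
orientation: [3.141, 0.0, 1.35]
force: [1.2, -4.0, 0.1]
finger_gap: 40.1
grip_force: 25.9
```

Contact with the V starts at y of about 214.6. I'll back off 2.4 mm and lower.

Emit:
carry_out --pt "-0.0031 0 0 0 0 0 1" --pt "0 0 0.005 0 0 0 1" --pt "0 0 0.005 0 0 0 1" --pt "0 0 0 0 0 0 1" --pt "0 0 0 0 0 0 1"

```text
time_s: 9.45
ee_pos: [567.9, 213.0, 87.0]
orientation: [-3.141, 0.0, 1.351]
force: [0.4, 0.1, -1.1]
finger_gap: 40.1
grip_force: 25.8
```

Emit:
carry_out --pt "0 0 0.0015 0 0 0 1" --pt "0 0 0.0015 0 0 0 1" --pt "0 0 0 0 0 0 1" --pt "0 0 0 0 0 0 1"

```text
time_s: 9.85
ee_pos: [568.0, 212.9, 84.9]
orientation: [3.142, -0.0, 1.351]
force: [-0.2, 0.5, -1.2]
finger_gap: 39.9
grip_force: 25.8
```

Emit:
carry_out --pt "0 0 0.0012 0 0 0 1" --pt "0 0 0 0 0 0 1" --pt "0 0 0 0 0 0 1"

```text
time_s: 10.15
ee_pos: [568.1, 212.9, 84.0]
orientation: [3.141, -0.0, 1.35]
force: [-0.4, 0.2, 0.3]
finger_gap: 39.9
grip_force: 25.9
```

Emit:
carry_out --pt "0 0 0.0008 0 0 0 1" --pt "0 0 0 0 0 0 1" --pt "0 0 0 0 0 0 1"

```text
time_s: 10.45
ee_pos: [568.2, 212.9, 84.0]
orientation: [3.141, -0.0, 1.351]
force: [-1.8, -1.3, 7.6]
finger_gap: 40.4
grip_force: 26.6
```

Emit:
carry_out --pt "0 0 -0.0006 0 0 0 1" --pt "0 0 0 0 0 0 0.1" --pt "0 0 0 0 0 0 -0.4" --pt "0 0 0 0 0 0 -1" --pt "0 0 0 0 0 0 -1"

```text
time_s: 10.95
ee_pos: [568.0, 212.8, 83.6]
orientation: [-3.141, 0.0, 1.35]
force: [-0.3, 0.5, 0.2]
finger_gap: 81.2
grip_force: 0.0
```

Emit:
carry_out --pt "0 0 0 0 0 0 -1" --pt "0 0 0 0 0 0 -1" --pt "0 0 0 0 0 0 -1" --pt "0 0 -0.03 0 0 0 -1" --pt "0 0 -0.05 0 0 0 -1"

```text
time_s: 11.45
ee_pos: [566.9, 212.5, 146.1]
orientation: [-3.137, 0.003, 1.351]
force: [-0.6, 0.2, 0.4]
finger_gap: 85.3
grip_force: 0.0
```

Emit:
carry_out --pt "0 0 -0.05 0 0 0 -1" --pt "0 0 0 0 0 0 -1" --pt "0 0 0 0 0 0 -1"

```text
time_s: 11.75
ee_pos: [568.2, 212.9, 188.4]
orientation: [3.14, -0.001, 1.351]
force: [0.3, -0.4, -0.4]
finger_gap: 85.4
grip_force: 0.0
```

```bash
python3 - <<'E'
from h import *
print(sense()["ee_pos"]); save("scene","f.png",(260,110,370,250),4.2)
E
```

```text
[568.18596334 212.88953516 188.40465562]
```

View pics/f.png

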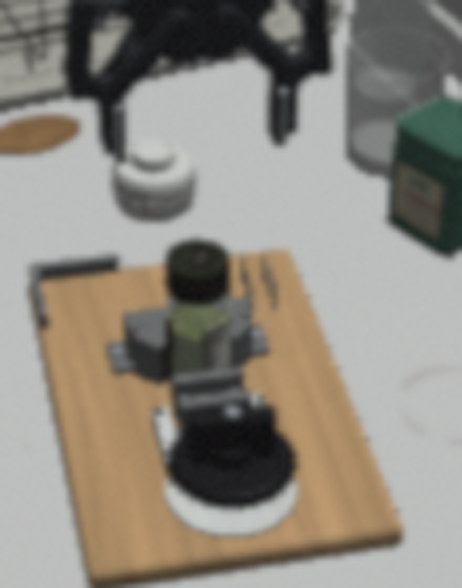

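The jar stands upright in the open clamp, with its cap at (197,270) and its body between the V and the pad. The gripper is clear. Next is the knob.

Emit:
carry_out --pt "-0.0396 0 0 0 0 0 -1" --pt "-0.0396 0 0 0 0 0 -1" --pt "-0.0396 0 0 0 0 0 -1" --pt "0 0 0 0 0 -0.09 -0.06" --pt "0 0 0 0 0 -0.09 -0.06"

```text
time_s: 12.3
ee_pos: [546.7, 119.1, 186.4]
orientation: [-3.139, 0.0, 1.637]
force: [0.2, -0.4, -0.4]
finger_gap: 58.9
grip_force: 0.0
```

Emit:
carry_out --pt "0 0 0 0 0 -0.09 -0.06" --pt "0 0 0 0 0 -0.09 -0.06" --pt "0 0 0 0 0 -0.09 -0.06" --pt "0 0 0 0 0 -0.09 -0.06" --pt "0 0 0 0 0 -0.09 -0.06"

```text
time_s: 12.8
ee_pos: [546.7, 120.0, 186.2]
orientation: [-3.14, -0.001, 2.346]
force: [0.7, -0.4, -0.5]
finger_gap: 45.2
grip_force: 0.0
```

Emit:
carry_out --pt "0 0 0 0 0 -0.09 -0.06" --pt "0 0 0 0 0 -0.09 -0.06" --pt "0 0 0 0 0 -0.09 -0.06" --pt "0 0 0 0 0 -0.08 -0.06" --pt "0 0 0 0 0 0 -0.06"

```text
time_s: 13.3
ee_pos: [546.8, 120.0, 186.4]
orientation: [-3.141, -0.002, 2.892]
force: [-0.3, -0.3, -0.1]
finger_gap: 45.4
grip_force: 0.0
```

```bash
python3 - <<'E'
from h import *
s=sense();print(s["ee_pos"],s["orientation"],s["finger_gap"],s["q"].round(2),s["torque"],s["joint_efforts"][5])
p=s["ee_pos"][:2];y=s["orientation"][2];d=np.array([547.5,120.2])-p
print("tool dx,dy scaled",np.array([np.cos(y)*d[0]+np.sin(y)*d[1],np.sin(y)*d[0]-np.cos(y)*d[1]])/800)
E
```

```text
[546.78091737 120.02497508 186.38021901] [-3.14067692e+00 -2.13743177e-03  2.89187729e+00] 45.36107086083548 [ 0.15  0.36  1.55 -0.    1.24 -1.17] [-0.00408998  0.06367116  0.04088943] -2.4195653200149536
tool dx,dy scaled [-0.00081691  0.00043413]
```

Emit:
carry_out --pt "-0.0008 0.0004 0.04 0 0 0 -0.06" --pt "0 0 0.04 0 0 0 -0.06" --pt "0 0 0.03 0 0 0 -0.06" --pt "0 0 0.02 0 0 0 -0.06" --pt "0 0 0 0 0 0 -0.06"

```text
time_s: 13.8
ee_pos: [546.4, 120.0, 80.9]
orientation: [-3.139, -0.005, 2.886]
force: [-0.8, 0.0, 0.7]
finger_gap: 45.0
grip_force: 0.0
```

Emit:
carry_out --pt "0 0 0.02 0 0 0 -0.06" --pt "0 0 0.015 0 0 0 -0.06" --pt "0 0 0 0 0 0 -0.06" --pt "0 0 0 0 0 0 -0.06"

```text
time_s: 14.2
ee_pos: [548.1, 120.3, 56.2]
orientation: [-3.142, 0.0, 2.889]
force: [-0.5, 0.4, -0.3]
finger_gap: 45.0
grip_force: 0.0
```

Emit:
carry_out --pt "0 0 0 0 0 0 1" --pt "0 0 0 0 0 0 1" --pt "0 0 0 0 0 0 1" --pt "0 0 0 0 0 0 1" --pt "0 0 0 0 0 0 1" --newtons 40

```text
time_s: 14.7
ee_pos: [548.5, 121.3, 56.7]
orientation: [3.14, 0.002, 2.89]
force: [1.5, 8.0, 1.6]
finger_gap: 13.5
grip_force: 40.1
```

Emit:
carry_out --pt "0 0 0 0 0 0 1" --pt "0 0 0 0 0 0 1" --pt "0 0 0 0 0 0 1"

```text
time_s: 15.0
ee_pos: [548.5, 121.3, 56.7]
orientation: [3.14, 0.002, 2.89]
force: [1.0, 8.0, 1.8]
finger_gap: 13.1
grip_force: 40.1
```

```bash
cat > t.py <<'E'
from station import sense
s=sense();print(s["time_s"],"pos",s["ee_pos"].round(1),"yaw",s["orientation"].round(3),"F",s["force"].round(1),"T",s["torque"].round(3),"e6",round(float(s["joint_efforts"][5]),3),"q6",s["q"][5].round(4),"gap",round(s["finger_gap"],1),s["grip_force"])
E
python3 t.py
```

```text
15.0 pos [548.5 121.3  56.7] yaw [3.14e+00 2.00e-03 2.89e+00] F [1.  8.  1.8] T [ 1.155 -0.124  0.054] e6 -0.033 q6 -1.1681 gap 13.1 40.105955600738525
```

Emit:
carry_out --pt "0 0.0015 0 0 0 0 1" --pt "0 0 0 0 0 0 1" --pt "0 0 0 0 0 0 1"

```text
time_s: 15.3
ee_pos: [548.6, 121.4, 56.7]
orientation: [3.141, 0.001, 2.89]
force: [-1.6, 0.1, 6.0]
finger_gap: 13.5
grip_force: 40.7
```

```bash
python3 t.py
```

```text
15.3 pos [548.6 121.4  56.7] yaw [3.141e+00 1.000e-03 2.890e+00] F [-1.6  0.1  6. ] T [-0.184  0.34  -0.037] e6 -0.006 q6 -1.1662 gap 13.5 40.738343596458435
```

Emit:
carry_out --pt "0 0 0 0 0 0.032 1" --pt "0 0 0 0 0 0.032 1" --pt "0 0 0 0 0 0 1"

```text
time_s: 15.6
ee_pos: [548.5, 121.4, 56.7]
orientation: [3.141, 0.001, 2.788]
force: [-2.3, -0.6, 5.8]
finger_gap: 13.4
grip_force: 40.8
```

```bash
python3 t.py
```

```text
15.6 pos [548.5 121.4  56.7] yaw [3.141e+00 1.000e-03 2.788e+00] F [-2.3 -0.6  5.8] T [-0.135  0.356  0.008] e6 0.79 q6 -1.0638 gap 13.4 40.75071930885315
```

Emit:
carry_out --pt "0 0 0 0 0 0.032 1" --pt "0 0 0 0 0 0.032 1" --pt "0 0 0 0 0 0 1"

```text
time_s: 15.9
ee_pos: [548.5, 121.4, 56.6]
orientation: [3.141, 0.001, 2.687]
force: [-0.3, 0.4, 6.8]
finger_gap: 13.3
grip_force: 40.8
```

```bash
python3 t.py
```

```text
15.9 pos [548.5 121.4  56.6] yaw [3.141e+00 1.000e-03 2.687e+00] F [-0.3  0.4  6.8] T [-0.181  0.339 -0.056] e6 0.79 q6 -0.9633 gap 13.3 40.759674310684204
```

Emit:
carry_out --pt "0 0 0 0 0 0.032 1" --pt "0 0 0 0 0 0.032 1" --pt "0 0 0 0 0 0 1"

```text
time_s: 16.2
ee_pos: [548.5, 121.4, 56.6]
orientation: [3.141, 0.001, 2.586]
force: [-2.2, 0.5, 6.7]
finger_gap: 13.4
grip_force: 40.8
```

```bash
python3 t.py
```

```text
16.2 pos [548.5 121.4  56.6] yaw [3.141e+00 1.000e-03 2.586e+00] F [-2.2  0.5  6.7] T [-0.194  0.385 -0.04 ] e6 0.793 q6 -0.8628 gap 13.4 40.769400000572205
```

Emit:
carry_out --pt "0 0 0 0 0 0.032 1" --pt "0 0 0 0 0 0.032 1" --pt "0 0 0 0 0 0 1"

```text
time_s: 16.5
ee_pos: [548.5, 121.4, 56.6]
orientation: [3.141, 0.001, 2.486]
force: [-2.1, 0.2, 6.7]
finger_gap: 13.2
grip_force: 40.8
```

```bash
python3 t.py
```

```text
16.5 pos [548.5 121.4  56.6] yaw [3.141e+00 1.000e-03 2.486e+00] F [-2.1  0.2  6.7] T [-0.237  0.403  0.011] e6 0.793 q6 -0.7623 gap 13.2 40.780227184295654
```

Still idle at 0.4 rad, so the crest can't come before about 0.8.

Emit:
carry_out --pt "0 0 0 0 0 0.032 1" --pt "0 0 0 0 0 0.032 1" --pt "0 0 0 0 0 0 1"

```text
time_s: 16.8
ee_pos: [548.4, 121.4, 56.6]
orientation: [3.141, 0.001, 2.386]
force: [-3.2, 0.4, 7.0]
finger_gap: 13.0
grip_force: 40.8
```

```bash
python3 t.py
```

```text
16.8 pos [548.4 121.4  56.6] yaw [3.141e+00 1.000e-03 2.386e+00] F [-3.2  0.4  7. ] T [-0.233  0.514  0.048] e6 0.861 q6 -0.6618 gap 13.0 40.78858494758606
```

Emit:
carry_out --pt "0 0 0 0 0 0.032 1" --pt "0 0 0 0 0 0.032 1" --pt "0 0 0 0 0 0 1"

```text
time_s: 17.1
ee_pos: [548.5, 121.4, 56.6]
orientation: [3.141, 0.001, 2.285]
force: [-3.9, -0.2, 6.7]
finger_gap: 13.4
grip_force: 40.8
```

```bash
python3 t.py
```

```text
17.1 pos [548.5 121.4  56.6] yaw [3.141e+00 1.000e-03 2.285e+00] F [-3.9 -0.2  6.7] T [-0.184  0.553  0.089] e6 0.893 q6 -0.5613 gap 13.4 40.79782783985138
```

Emit:
carry_out --pt "0 0 0 0 0 0.032 1" --pt "0 0 0 0 0 0.032 1" --pt "0 0 0 0 0 0 1"

```text
time_s: 17.4
ee_pos: [548.4, 121.4, 56.6]
orientation: [3.141, 0.001, 2.185]
force: [-2.3, -0.2, 5.8]
finger_gap: 13.2
grip_force: 40.8
```

```bash
python3 t.py
```

```text
17.4 pos [548.4 121.4  56.6] yaw [3.141e+00 1.000e-03 2.185e+00] F [-2.3 -0.2  5.8] T [-0.192  0.591  0.17 ] e6 0.996 q6 -0.4609 gap 13.2 40.83815038204193
```

Climbing since about 0.45 rad. I'll use finer steps now.

Emit:
carry_out --pt "0 0 0 0 0 0.032 1" --pt "0 0 0 0 0 0 1" --pt "0 0 0 0 0 0 1"

```text
time_s: 17.7
ee_pos: [548.4, 121.4, 56.7]
orientation: [3.141, 0.001, 2.136]
force: [-3.2, -0.4, 7.1]
finger_gap: 13.5
grip_force: 40.9
```

```bash
python3 t.py
```

```text
17.7 pos [548.4 121.4  56.7] yaw [3.141e+00 1.000e-03 2.136e+00] F [-3.2 -0.4  7.1] T [-0.226  0.564  0.198] e6 0.292 q6 -0.4123 gap 13.5 40.86576998233795
```

Emit:
carry_out --pt "0 0 0 0 0 0.032 1" --pt "0 0 0 0 0 0 1" --pt "0 0 0 0 0 0 1"

```text
time_s: 18.0
ee_pos: [548.4, 121.4, 56.6]
orientation: [3.141, 0.001, 2.086]
force: [-2.6, -0.6, 7.3]
finger_gap: 13.1
grip_force: 40.9
```

```bash
python3 t.py
```

```text
18.0 pos [548.4 121.4  56.6] yaw [3.141e+00 1.000e-03 2.086e+00] F [-2.6 -0.6  7.3] T [-0.282  0.62   0.205] e6 0.328 q6 -0.3621 gap 13.1 40.88595986366272
```

Emit:
carry_out --pt "0 0 0 0 0 0.026 1" --pt "0 0 0 0 0 0 1" --pt "0 0 0 0 0 0 1"

```text
time_s: 18.3
ee_pos: [548.4, 121.3, 56.6]
orientation: [3.141, 0.001, 2.045]
force: [-4.3, -1.1, 7.2]
finger_gap: 13.8
grip_force: 40.9
```

```bash
python3 t.py
```

```text
18.3 pos [548.4 121.3  56.6] yaw [3.141e+00 1.000e-03 2.045e+00] F [-4.3 -1.1  7.2] T [-0.26   0.652  0.258] e6 0.321 q6 -0.3213 gap 13.8 40.89235246181488
```

Emit:
carry_out --pt "0 0 0 0 0 0.02 1" --pt "0 0 0 0 0 0 1" --pt "0 0 0 0 0 0 1"

```text
time_s: 18.6
ee_pos: [548.4, 121.4, 56.6]
orientation: [3.141, 0.001, 2.014]
force: [-3.6, -0.2, 8.1]
finger_gap: 12.8
grip_force: 40.9
```

```bash
python3 t.py
```

```text
18.6 pos [548.4 121.4  56.6] yaw [3.141e+00 1.000e-03 2.014e+00] F [-3.6 -0.2  8.1] T [-0.231  0.65   0.302] e6 0.395 q6 -0.29 gap 12.8 40.94020485877991
```

Emit:
carry_out --pt "0 0 0 0 0 0.02 1" --pt "0 0 0 0 0 0 1" --pt "0 0 0 0 0 0 1"

```text
time_s: 18.9
ee_pos: [548.3, 121.4, 56.6]
orientation: [3.141, 0.0, 1.982]
force: [-3.5, -1.3, 6.6]
finger_gap: 13.1
grip_force: 40.9
```

```bash
python3 t.py
```

```text
18.9 pos [548.3 121.4  56.6] yaw [3.141 0.    1.982] F [-3.5 -1.3  6.6] T [-0.27   0.695  0.332] e6 0.407 q6 -0.2586 gap 13.1 40.94831943511963
```

Emit:
carry_out --pt "0 0 0 0 0 0.02 1" --pt "0 0 0 0 0 0 1" --pt "0 0 0 0 0 0 1"

```text
time_s: 19.2
ee_pos: [548.4, 121.4, 56.6]
orientation: [3.141, 0.0, 1.951]
force: [-3.8, -1.2, 7.6]
finger_gap: 13.3
grip_force: 40.9
```

```bash
python3 t.py
```

```text
19.2 pos [548.4 121.4  56.6] yaw [3.141 0.    1.951] F [-3.8 -1.2  7.6] T [-0.293  0.671  0.279] e6 0.338 q6 -0.2271 gap 13.3 40.922858119010925
```

Emit:
carry_out --pt "0 0 0 0 0 0.016 1" --pt "0 0 0 0 0 0 1" --pt "0 0 0 0 0 0 1"

```text
time_s: 19.5
ee_pos: [548.4, 121.3, 56.6]
orientation: [3.141, 0.0, 1.926]
force: [-2.7, -1.5, 7.1]
finger_gap: 13.5
grip_force: 40.9
```

```bash
python3 t.py
```

```text
19.5 pos [548.4 121.3  56.6] yaw [3.141 0.    1.926] F [-2.7 -1.5  7.1] T [-0.3    0.606  0.153] e6 0.177 q6 -0.2018 gap 13.5 40.86652100086212
```

Emit:
carry_out --pt "0 0 0 0 0 0.016 1" --pt "0 0 0 0 0 0 1" --pt "0 0 0 0 0 0 1"

```text
time_s: 19.8
ee_pos: [548.4, 121.3, 56.6]
orientation: [3.141, 0.0, 1.9]
force: [-3.7, -0.7, 7.2]
finger_gap: 13.2
grip_force: 40.9
```

```bash
python3 t.py
```

```text
19.8 pos [548.4 121.3  56.6] yaw [3.141 0.    1.9  ] F [-3.7 -0.7  7.2] T [-0.234  0.597 -0.009] e6 0.074 q6 -0.1766 gap 13.2 40.86068630218506
```

Emit:
carry_out --pt "0 0 0 0 0 0.016 1" --pt "0 0 0 0 0 0 1" --pt "0 0 0 0 0 0 1"

```text
time_s: 20.1
ee_pos: [548.4, 121.3, 56.6]
orientation: [3.141, 0.0, 1.875]
force: [-2.0, -1.0, 7.2]
finger_gap: 13.4
grip_force: 40.9
```

```bash
python3 t.py
```

```text
20.1 pos [548.4 121.3  56.6] yaw [3.141 0.    1.875] F [-2.  -1.   7.2] T [-0.276  0.602 -0.1  ] e6 -0.064 q6 -0.1513 gap 13.4 40.869428515434265
```

Crest passed at yaw of about 1.89. The notch should be near 1.76.

Emit:
carry_out --pt "0 0 0 0 0 0.02 1" --pt "0 0 0 0 0 0 1" --pt "0 0 0 0 0 0 1"

```text
time_s: 20.4
ee_pos: [548.5, 121.3, 56.7]
orientation: [3.141, 0.0, 1.843]
force: [-2.7, -0.9, 6.7]
finger_gap: 13.1
grip_force: 40.9
```

```bash
python3 t.py
```

```text
20.4 pos [548.5 121.3  56.7] yaw [3.141 0.    1.843] F [-2.7 -0.9  6.7] T [-0.312  0.551 -0.292] e6 -0.206 q6 -0.1197 gap 13.1 40.93847930431366
```

Emit:
carry_out --pt "0 0 0 0 0 0.02 1" --pt "0 0 0 0 0 0 1" --pt "0 0 0 0 0 0 1"

```text
time_s: 20.7
ee_pos: [548.5, 121.3, 56.6]
orientation: [3.141, 0.0, 1.812]
force: [-2.3, -1.1, 7.1]
finger_gap: 13.4
grip_force: 41.0
```

```bash
python3 t.py
```

```text
20.7 pos [548.5 121.3  56.6] yaw [3.141 0.    1.812] F [-2.3 -1.1  7.1] T [-0.28   0.594 -0.343] e6 -0.246 q6 -0.0883 gap 13.4 40.98269999027252
```

Emit:
carry_out --pt "0 0 0 0 0 0.012 1" --pt "0 0 0 0 0 0 1" --pt "0 0 0 0 0 0 1"

```text
time_s: 21.0
ee_pos: [548.5, 121.3, 56.6]
orientation: [3.141, 0.0, 1.793]
force: [-3.0, -1.1, 7.0]
finger_gap: 13.1
grip_force: 40.9
```

```bash
python3 t.py
```

```text
21.0 pos [548.5 121.3  56.6] yaw [3.141 0.    1.793] F [-3.  -1.1  7. ] T [-0.25   0.581 -0.177] e6 -0.174 q6 -0.0695 gap 13.1 40.91557860374451
```

Emit:
carry_out --pt "0 0 0 0 0 0.012 1" --pt "0 0 0 0 0 0 1" --pt "0 0 0 0 0 0 1"

```text
time_s: 21.3
ee_pos: [548.4, 121.3, 56.6]
orientation: [3.141, 0.0, 1.774]
force: [-2.7, -1.1, 7.0]
finger_gap: 13.2
grip_force: 40.9
```

```bash
python3 t.py
```

```text
21.3 pos [548.4 121.3  56.6] yaw [3.141 0.    1.774] F [-2.7 -1.1  7. ] T [-0.28   0.621 -0.041] e6 -0.041 q6 -0.0508 gap 13.2 40.877421498298645
```

Emit:
carry_out --pt "0 0 0 0 0 0.007 1" --pt "0 0 0 0 0 0 1" --pt "0 0 0 0 0 0 1"

```text
time_s: 21.6
ee_pos: [548.4, 121.3, 56.6]
orientation: [3.141, 0.0, 1.763]
force: [-3.6, -0.5, 8.3]
finger_gap: 13.2
grip_force: 40.9
```

```bash
python3 t.py
```

```text
21.6 pos [548.4 121.3  56.6] yaw [3.141 0.    1.763] F [-3.6 -0.5  8.3] T [-0.261  0.666  0.015] e6 0.037 q6 -0.0399 gap 13.2 40.876763463020325
```

The torque is zero in the notch. I'll let go and rise.

Emit:
carry_out --pt "0 0 0 0 0 0 0.4" --pt "0 0 0 0 0 0 -0.06" --pt "0 0 0 0 0 0 -0.06" --pt "0 0 0 0 0 0 -0.06" --pt "0 0 0 0 0 0 -0.06"

```text
time_s: 22.1
ee_pos: [548.2, 121.4, 55.7]
orientation: [-3.142, -0.0, 1.764]
force: [0.8, 0.3, 1.3]
finger_gap: 45.4
grip_force: 0.0
```

Emit:
carry_out --pt "0 0 -0.02 0 0 0 -0.06" --pt "0 0 -0.04 0 0 0 -0.06" --pt "0 0 -0.05 0 0 0 -0.06" --pt "0 0 -0.05 0 0 0 -0.06" --pt "0 0 -0.03 0 0 0 -0.06"

```text
time_s: 22.6
ee_pos: [548.7, 121.5, 211.0]
orientation: [3.138, 0.0, 1.764]
force: [-0.1, 0.0, 0.6]
finger_gap: 45.1
grip_force: 0.0
```

Emit:
carry_out --pt "-0.05 0 0 0 0 0 -0.06" --pt "-0.05 0 0 0 0 0 -0.06" --pt "-0.05 0 0 0 0 0 -0.06" --pt "0 0 0 0 0 0 -0.06" --pt "0 0 0 0 0 0 -0.06"

```text
time_s: 23.1
ee_pos: [571.2, 3.1, 207.6]
orientation: [-3.141, -0.0, 1.762]
force: [-0.2, 0.4, -0.2]
finger_gap: 45.0
grip_force: 0.0
```

```bash
python3 - <<'E'
from h import *
print(sense()["ee_pos"])
a=cv2.resize(get_image("scene")[130:250,260:370,::-1],None,fx=3.5,fy=3.5,interpolation=2)
b=cv2.resize(get_image("top")[150:270,240:350,::-1],None,fx=3.5,fy=3.5,interpolation=2)
cv2.imwrite("pics/g.png",np.hstack([a,b]))
E
```

```text
[571.20269586   3.07968627 207.5932063 ]
```

View pics/g.png

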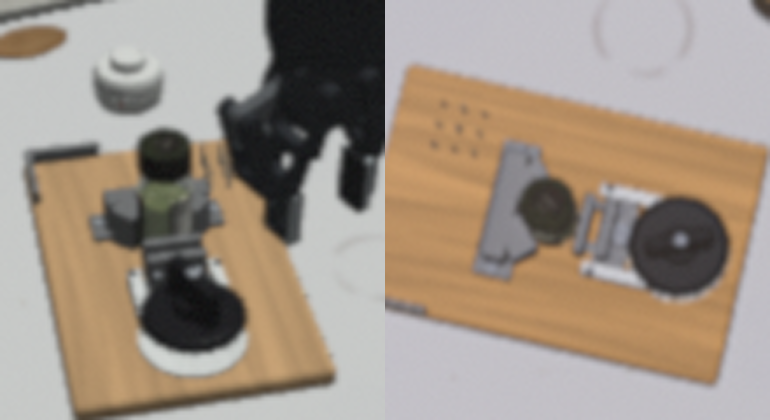

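The jar, with its cap at (547,210) in the right half, sits upright in the V with the pad against it. The wing stays turned at (680,242) and the gripper is clear, so I'm handing in.

```bash
python3 -c "
from station import hand_in;print(hand_in())"
```

```text
the job is handed in; nothing more can be done
None
```

The jar stands upright in the V, the knob was turned over the crest to where the torque fell to zero (about 1.13 rad) and let go with the clamp still shut, and the job is handed in; no verdict was returned.

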